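# Cure varnished drawer knobs in the UV chest

## Robot

A 7-joint arm with a two-finger parallel gripper is mounted at the origin on the work surface. World frame = base frame: x ahead of the robot, y to its left, z up, the work surface at z = 0. Lengths are in mm, angles in rad, forces in N, time in s.
With the tool pointing down it reaches from about 425 to 925 mm from the base axis. Payload 6.8 kg.
Tool frame: the origin (TCP) lies at the very end of the fingers, on their centre line; the grasp point (between the pads) lies 19 mm behind it (env.grip_point_offset is the distance from the TCP to the grasp point, in mm); z points along the fingers, y is the direction in which the jaws open and shut (so a half turn about z gives the same grasp; the last joint's range is limited). The gripper opens to 88 mm and grips with 3 to 60 N. Pads are 20 mm wide; open, the fingers measure 115 mm over their backs; the gripper's body (75 mm by 178 mm) begins 61 mm behind the grasp point.
Start: joints at [1.197, 0.477, 0.022, 1.555, -0.011, 1.109, -0.083], TCP at [177.318, -651.311, 222.664] pointing down, gripper open.
Joint ranges: [-2.96, 2.96], [-0.34, 2.1], [-1.41, 1.46], [0.24, 2.44], [-1.37, 4.51], [0.17, 1.92], [-2.96, 2.96]. Speed limits (rad/s): [2.39, 2.39, 3.14, 3.14, 3.14, 3.14, 3.14].

## Interface

Orientations are given as a rotation vector (axis times angle).
In Python, from bench import env, grab_frame, trace gives the robot as it stands. The module is installed in compiled form; this text tells all that it offers.
- The arm moves only by the tool drive_tool, never from a script. Its argument "commands" is a list that holds one entry, the list of rows, each a list of 7 numbers: the turn, a rotation vector about the world's x, y, z in rad, then the shift along the world's x, y, z in mm, then the closure, from -1 (fully open) to 1 (shut), so that 0 is half open. A call has exactly 10 rows; each row is the pose to reach, as a shift and turn from the pose commanded when the call began; what a row does not reach only later rows make up. A row lasts 1/10 s, in which the tool goes at most 50 mm and 8.59 degrees, less where a joint would pass 70% of its speed; a pose out of reach is approached as far as the arm can. A call with a gripper value outside its range is refused whole. The fingers move at their own pace and stop on an object; "force" is the grip in N (left out, the last holds). Time passes only in rows, so rows that repeat a pose let the fingers close, or fill a call up. It gives the time, the measured TCP pose, the force and the opening at its end, in the units of the state.
- env.state(): the state, without advancing time (a new reading comes with each control period).
- grab_frame(name): name is "scene" or "top" or "wrist"; returns a dict with "pixels" (420x560x3 uint8, blue, green, red), "range_z" (420x560 float32, mm along the optical axis (not along the pixel's ray), 0 where there is no reading), "fovy" (degrees; the focal length in pixels is half the picture's height over the tangent of half this angle, whatever the lens; pixels are square), "cx", "cy" (the principal point, pixels), "T" (4x4, takes a point from camera to world coordinates). Camera axes: x right, y down, z forward; pixel columns grow to the right and rows downward; lengths in mm; the calibration is good to about 2 mm. The wrist camera is an equidistant fisheye: a pixel r from the principal point sees the ray r / f radians off the axis. A picture is of the moment at which its call begins.
- env.sign_off(): hands the job in, once; it reports no verdict.
Trained networks look in a picture, given as the dict that the camera call returned (one of the last four; its "shot" number tells which), for a name from the list of things; names that differ only in an ending like _2 or _b are one class to them, and where a whole thing is asked for, a point or a joint stands for the part that bears it (a point fixed in the world has none). Each returns a list of dicts, best first, with "conf" (0 to 1); they miss things now and then, are a little off and sometimes report something else, mostly with a low value. They report only what shows in the picture. A call takes as long as a camera call.
- trace(picture, label): "mask" (420x560 bool, what is visible of it) and "at" ([row, column] in pixels, amid what is visible of it).
The state is a dict: "time": time; "joint_positions": joint angles; "qvel": joint speeds; "effort": joint torques, N m; "tool_pos": TCP position; "tcp_rot": TCP orientation; "force": force on the tool from outside, world axes, zero at the start; "wrist_torque": the same for the moment, N m; "gripper_width": finger opening in mm.
Only numpy, scipy, OpenCV 4.12 (cv2) and the standard library are available. Lean on these libraries where they do the work, as an engineer would, in place of code of your own. Each camera call takes 0.05 s, during which the arm holds its last target.

## Task

Load the UV chest and start it: slide open the amber lid over the white plate, pick up each varnished knob that stands on the brown paper by its raw wooden block, without touching the tacky varnish, and stand them all upright on the white plate. When all are in, slide both lids fully shut, and only then press the green start button all the way down and let it spring back. Leave the red button, the finished plaque in the chest and the other things on the bench alone.

Things in the scene. Friction and masses are not known exactly. Their poses are not given: they have to be found in the camera images.
- chest: Grey fixed UV curing chest. Origin on the bench under the chamber's middle; z up, x away from the robot, y to its left. Chamber 190 (x) x 420 (y) mm, floor 43 mm above the bench. Long walls 12 mm thick, 118 mm high, carrying a double track for two lids that slide along y; end walls 12 mm thick, 99 mm high. Control strip along the front: chest x -165 to -107 mm, 95 mm high.
- plate: White loading plate, fixed on the chamber floor, 184 (x) x 178 (y) x 4 mm, axes parallel to the chest's, under the left or the right lid (chest y +119 or -119 mm). Origin at the middle of its underside: its top is 4 mm above.
- lid_left (a joint): Left amber clear lid, metres open: 0 shut, 0.160 fully open, may start up to 0.02 ajar. Slides along chest -y, over the right lid; 187 x 230 x 5 mm, top face 115 mm above the bench; stays where left; slides with 1.5 N plus slight drag (6 N per m/s). Shut it covers chest y -10 to 220 mm; fully open it leaves chest y 60 to 210 mm of the chamber clear.
- lid_left_bar (a point): Middle of the top of the left lid's black pull bar: upright, 10 mm thick (chest y), 80 mm long (chest x), 22 mm high above the lid's top face, its middle 18 mm from the lid's outer end; top 137 mm above the bench. Moves with the lid; can be pinched or pushed from above.
- lid_right (a joint): Right amber clear lid, metres open: 0 shut, 0.160 fully open, may start up to 0.02 ajar. Slides along chest +y, under the left lid; same size and drag, top face 105 mm above the bench. Shut it covers chest y -220 to 10 mm; fully open it leaves chest y -210 to -60 mm clear. Open only one lid at a time.
- lid_right_bar (a point): Middle of the top of the black pull bar on the right lid, the same bar as on the left lid; top 127 mm above the bench. With the lid fully open 27 mm remain between the bar and the edge of the shut left lid, for a finger.
- start (a joint): Green start push button: travel in m, 0 up, 0.006 fully down; pressed straight down, springs back; the force rises from 1.5 N to 5 N at the bottom.
- start_top (a point): Middle of the top of the green start button's cap (28 mm across, 18 mm above the control strip), in a black collar 44 mm across; it moves with the cap.
- stop (a joint): Red stop push button, the same kind as the green one, 75 mm to its right (chest -y): travel in m, 0 up. Not to be pressed.
- plaque: Finished wooden plaque, 140 (x) x 110 (y) x 14 mm, dark with a pale panel, loose on the chamber floor under the lid that does not cover the plate; already cured and to be left alone. Origin at the middle of its underside.
- block1: Raw pale wooden holding block, 34 x 34 x 24 mm, about 50 g with the knob screwed on its top; loose, standing on the brown paper left of the chest; three to five of the five are there in a run. Origin at the middle of its underside, z up, sides along its x and y.
- block2: As block1.
- block3: As block1.
- block4: As block1.
- block5: As block1.
- knob1: Red-brown varnished drawer knob, fixed on top of block1: 25 mm across at its widest, 21 mm high, so its top is 45 mm above the block's underside. Origin at its foot, 24 mm above the block's origin. The varnish is tacky.
- knob2: As knob1, on block2.
- knob3: As knob1, on block3.
- knob4: As knob1, on block4.
- knob5: As knob1, on block5.
- brush: Brush lying between the paper and the chest, 170 mm long; origin under it on the bench. A bystander, to be left alone.
- sander: Cork sanding block left of the paper, 110 x 65 x 26 mm; origin under it on the bench. A bystander, to be left alone.
- tape: Tape measure with a round yellow face, 66 x 34 x 62 mm, right of the chest; origin under it on the bench. A bystander, to be left alone.
- varnish: Varnish can, 74 mm across, 95 mm high, beyond the paper; origin under it on the bench. A bystander, to be left alone.

How it is judged:
By the outcome, as a careful person would: the job done as asked, in the order asked, and still so for the second after the job is handed in, with the robot touching nothing.
Of block1, block2, block3, block4, block5 only 3 to 5 are there at a start; the rules pass over those that are not, and their reading is None.
At some moment in a run one of block1, block2, block3, block4, block5 may be knocked a few centimetres aside while the robot is not near it.
It also fails if it takes over 210 s, if anything falls off the work surface, if the arm or the gripper's body presses on something with over 40 N, if the wrist force passes 120 N, or if a joint passes its speed limit or range.

## Working session

There is one attempt and no reset: what is moved stays moved. The work goes in short steps, Python scripts to look and compute and a tool call to move; the robot and the scene stay as the last step left them, time stands still between calls to the robot, and variables do not carry over. Pictures are saved under pics/ and viewed, and the job is handed in when it is done.

Besides the shell and the picture viewer there is one more tool, called after ">>>" by a JSON object that holds its "fn" and its "kwargs", one argument or row to a line. drive_tool: Moves the arm, as the interface text tells. Its arguments: {"type":"object","properties":{"commands":{"type":"array"},"force":{"type":"number"}},"required":["commands"]}

```bash
mkdir -p pics
cat > h.py <<'E'
import numpy as np, cv2
from bench import env, grab_frame, trace
def save(p,n): cv2.imwrite('pics/'+n+'.png',p['pixels'])
def pts(p,rc,fish=False):
    rc=np.atleast_2d(rc).astype(float)
    f=p['pixels'].shape[0]/2/np.tan(np.radians(p['fovy'])/2)
    z=p['range_z'][rc[:,0].astype(int),rc[:,1].astype(int)]
    u=(rc[:,1]-p['cx']);v=(rc[:,0]-p['cy'])
    if fish:
        r=np.hypot(u,v)+1e-9; t=np.tan(r/f)/r
        x=u*t*z;y=v*t*z
    else: x=u/f*z;y=v/f*z
    P=np.stack([x,y,z,np.ones_like(z)],1)@p['T'].T
    return P[:,:3],z>0
def cloud(p,mask,fish=False):
    rc=np.argwhere(mask);P,k=pts(p,rc,fish);return P[k]
E
python3 - <<'E'
from h import *
for n in ['scene','top','wrist']:
    p=grab_frame(n);save(p,n+'0');print(n,p['fovy'],p['cx'],p['cy'],p['T'].round(2).tolist())
s=env.state();print(s['time'],s['tool_pos'],s['tcp_rot'],s['gripper_width'],s['force'])
E
```

```text
scene 46.92545000735235 274.8277925461086 203.79916305358896 [[-0.61, 0.59, -0.52, 1213.32], [0.79, 0.46, -0.4, 565.33], [0.0, -0.66, -0.75, 1098.58], [0.0, 0.0, 0.0, 1.0]]
top 49.859642428016606 268.5486296779306 208.01375926455285 [[0.02, -0.98, 0.19, 276.66], [-1.0, -0.02, 0.01, 30.46], [-0.0, -0.19, -0.98, 1387.91], [0.0, 0.0, 0.0, 1.0]]
wrist 65.70646984690485 281.19827235099774 209.66587779753644 [[0.26, -0.93, -0.26, 250.56], [-0.96, -0.25, -0.07, -631.04], [-0.0, 0.27, -0.96, 383.3], [0.0, 0.0, 0.0, 1.0]]
0.15 [ 177.16365241 -650.88312734  221.92011183] [-3.11257594e+00 -4.16126353e-01  4.81999716e-04] 87.94547375094615 [ 0.09869475 -0.48422437  0.74520088]
```

View pics/scene0.png

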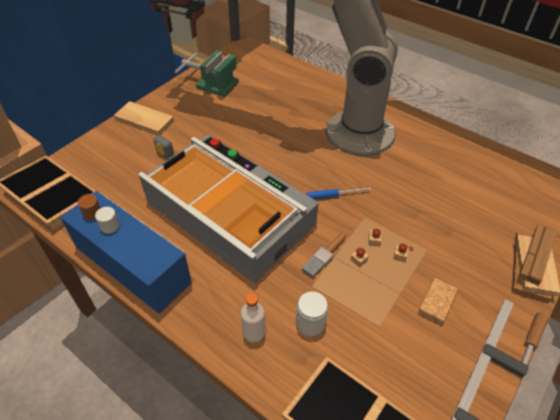

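View pics/top0.png

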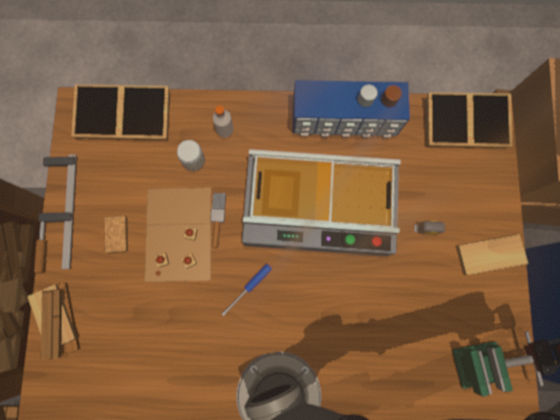

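Run:
```python
from h import *
p=grab_frame('top')
cv2.imwrite('pics/top1.png',cv2.resize(p['pixels'][140:300,90:450],None,fx=2.2,fy=2.2,interpolation=cv2.INTER_CUBIC))
for l in ['block1','knob1','plate','plaque','lid_left_bar','lid_right_bar','start_top','stop','chest']:
    for d in trace(p,l)[:6]:
        P=cloud(p,d['mask'])
        print(l,round(d['conf'],2),np.round(d['at']),len(P),np.median(P,0).round(),P.min(0).round(),P.max(0).round())
```

```text
block1 0.62 [261. 162.] 127 [377. 356.  26.] [361. 342.   2.] [398. 377.  50.]
knob1 0.61 [259. 155.] 54 [378. 361.  44.] [369. 351.  33.] [390. 373.  50.]
knob1 0.5 [234. 190.] 39 [463. 278.  44.] [454. 269.  35.] [473. 287.  51.]
plate 0.44 [232. 195.] 140 [461. 275.  25.] [444. 260.  -8.] [484. 294.  51.]
plaque 0.29 [225. 430.] 334 [ 491. -441.   58.] [ 475. -482.   -0.] [ 508. -409.   69.]
lid_left_bar 0.7 [192. 296.] 4915 [584. -27. 115.] [ 487. -146.  104.] [684.  91. 143.]
lid_right_bar 0.6 [194. 362.] 3718 [ 575. -232.  105.] [ 484. -324.   94.] [ 671. -140.  132.]
lid_right_bar 0.52 [204. 322.] 14823 [ 546. -112.  108.] [ 406. -372.  -10.] [739. 122. 143.]
start_top 0.5 [238. 348.] 84 [ 442. -192.  117.] [ 429. -207.  103.] [ 457. -178.  125.]
stop 0.53 [233. 192.] 142 [460. 275.  25.] [444. 260.  -1.] [482. 297.  51.]
stop 0.43 [156. 190.] 643 [690. 281.  92.] [663. 248.  -5.] [769. 341. 103.]
chest 0.9 [207. 323.] 14763 [ 545. -112.  108.] [ 406. -356.  -10.] [738. 122. 143.]
chest 0.56 [190. 295.] 5017 [584. -26. 115.] [ 487. -146.   46.] [686.  91. 143.]
```

View pics/top1.png

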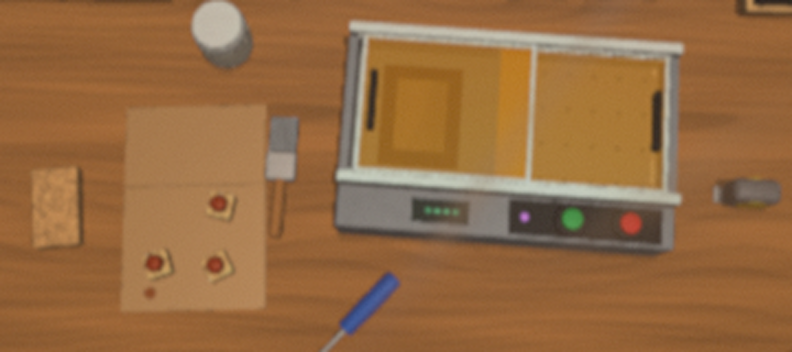

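Run:
```python
from h import *
for cam in ['top','scene']:
    p=grab_frame(cam)
    m=np.ones((420,560),bool)
    rc=np.argwhere(m);P,k=pts(p,rc);
    sel=k&(P[:,0]>380)&(P[:,0]<760)&(P[:,1]>-400)&(P[:,1]<150)&(P[:,2]>85)&(P[:,2]<140)
    Q=P[sel];print(cam,len(Q))
    # largest connected
    img=np.zeros((420,560),np.uint8);img[tuple(rc[sel].T)]=1
    n,lab,st,_=cv2.connectedComponentsWithStats(img);i=1+st[1:,4].argmax()
    Q=P[(lab.ravel()==i)]
    r=cv2.minAreaRect(Q[:,:2].astype(np.float32));print(r)
    # rails z>112 near
    table=P[k&(abs(P[:,2])<25)&(P[:,0]>200)&(P[:,0]<400)&(abs(P[:,1])<200)];print('table z',np.median(table[:,2]))
    if cam=='top':
        np.save('Q.npy',Q)
        # front edge: for columns of y, min x
        c=[];b=[]
        for y in range(-350,110,10):
            s=Q[abs(Q[:,1]-y)<6]
            if len(s)>5:c.append((y,s[:,0].min()));b.append((y,s[:,0].max()))
        for a in (c,b):
            a=np.array(a);f=np.polyfit(a[4:-4,0],a[4:-4,1],1);print(f,np.std(a[4:-4,1]-np.polyval(f,a[4:-4,0])))
```

```text
top 14155
((554.2145385742188, -112.38323974609375), (444.7621765136719, 274.7474670410156), 87.10469818115234)
table z -0.0030776792297046995
[5.01298588e-02 4.22981545e+02] 0.5377323622385131
[5.00882680e-02 6.95196957e+02] 0.8246891864168289
scene 11390
((555.726806640625, -115.36886596679688), (451.8333740234375, 276.1510925292969), 86.92833709716797)
table z 1.8150628658386267
```

```bash
cat >> h.py <<'E'
O=np.array([582.5,-113.3]);YAW=-0.050
c_,s_=np.cos(YAW),np.sin(YAW);R2=np.array([[c_,-s_],[s_,c_]])
def toC(P): return np.c_[(P[:,:2]-O)@R2,P[:,2]]
def toW(x,y): return O+R2@np.array([x,y])
E
python3 - <<'E'
from h import *
Q=toC(np.load('Q.npy'))
for nm,s in [('R',Q[(Q[:,1]<-150)&(Q[:,2]>118)&(abs(Q[:,0])<60)]),('L',Q[(Q[:,1]>150)&(Q[:,2]>126)&(abs(Q[:,0])<60)])]:
    print(nm,len(s),s.min(0).round(1),s.max(0).round(1),np.median(s,0).round(1))
p=grab_frame('top')
for d in trace(p,'start_top')[:1]:
    P=toC(cloud(p,d['mask']));P=P[P[:,2]>109];print('start',P.mean(0),P.min(0),P.max(0))
b=p['pixels'].astype(int)
for nm,m in [('g',(b[:,:,1]>b[:,:,2]+30)&(b[:,:,1]>b[:,:,0]+25)),('r',(b[:,:,2]>150)&(b[:,:,1]<80)&(b[:,:,0]<80))]:
    m[:225]=0;m[252:]=0;m[:,:330]=0;m[:,395:]=0;P=toC(cloud(p,m));print(nm,len(P),P.mean(0),P.min(0),P.max(0))
print(toW(0,-202),toW(0,-42),toW(0,-119))
E
```

```text
R 106 [ -40.3 -194.2  118.5] [  37.8 -183.6  134.4] [  -2.  -188.6  125.7]
L 93 [-38.5 178.6 128.8] [ 37.9 188.6 139.9] [ -2.2 183.2 136.2]
start [  -5.36407433 -144.93069274  115.85636278] [ -95.75873802 -205.98239751  109.00098028] [ 91.60968949 -28.67643782 135.00364557]
g 71 [-134.77879585  -84.68542075  115.8006555 ] [-147.51091416  -97.81152456  102.3594628 ] [-122.10904108  -72.0518046   122.31120825]
r 59 [-135.42783687 -160.25569192  116.40280129] [-146.94224605 -171.5669583   109.82483881] [-123.46896874 -149.9301137   120.98727596]
[ 572.40420781 -315.0475526 ] [ 580.40087489 -155.24751094] [ 576.55247886 -232.15128099]
```

>>> {"fn": "drive_tool", "kwargs": {
  "commands": [
    [[0,0,-0.03,22,38,0,-1],[0,0,-0.06,44,76,0,-1],[0,0,-0.1,66,115,0,-1],[0,0,-0.14,88,153,0,-1],[0,0,-0.18,110,191,0,-1],[0,0,-0.22,132,230,0,-1],[0,0,-0.25,154,268,0,-1],[0,0,-0.28,177,307,0,-1],[0,0,-0.3,200,347,0,-1],[0,0,-0.315,222,386,0,-1]]
  ],
  "force": 20
}}

```text
time: 1.85
tool_pos: [400.2, -263.6, 223.1]
tcp_rot: [3.14, -0.078, 0.001]
force: [0.4, 0.7, -0.2]
gripper_width: 87.8
```

>>> {"fn": "drive_tool", "kwargs": {
  "commands": [
    [[0,0,0,20,35,0,-0.2],[0,0,0,42,73,0,-0.2],[0,0,0,64,112,0,-0.2],[0,0,0,86,151,0,-0.2],[0,0,0,108,189,0,-0.2],[0,0,0,130,228,0,-0.2],[0,0,0,152,266,-10,-0.2],[0,0,0,174,304,-25,-0.2],[0,0,0,188,329,-40,-0.2],[0,0,0,192,335,-55,-0.2]]
  ]
}}

```text
time: 2.85
tool_pos: [592.3, 74.2, 167.1]
tcp_rot: [-3.138, 0.07, -0.002]
force: [-0.2, -0.1, -0.3]
gripper_width: 53.0
```

Run:
```python
from h import *
p=grab_frame('wrist');save(p,'w1');s=env.state();print(s['tool_pos'],s['tcp_rot'],s['gripper_width'],s['force'])
```

```text
[590.66115464  72.49964625 164.34891958] [-3.13990885  0.07124276  0.00507828] 53.08233584194391 [ 0.20499033  0.21599796 -2.26319898]
```

View pics/w1.png

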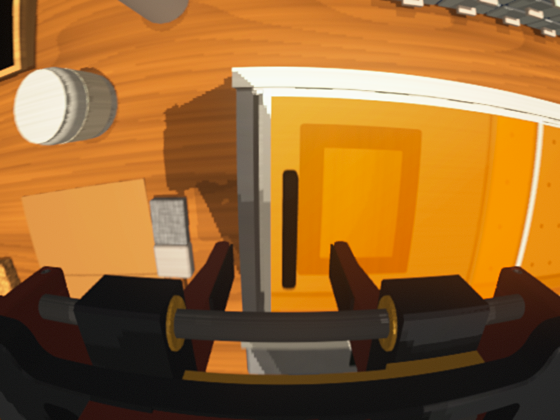

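Run:
```python
from h import *
p=grab_frame('wrist')
m=np.zeros((420,560),bool);m[165:290,278:303]=1
P=toC(cloud(p,m,True));print(np.percentile(P[:,2],[5,50,95]));P=P[P[:,2]>130];print(P.min(0),P.max(0),P.mean(0))
s=env.state();print(toC(s['tool_pos'][None]),s['tool_pos'])
```

```text
[113.67353412 134.8816164  137.02005206]
[-34.67384056 177.62485916 130.45822257] [ 44.29468476 187.76579162 138.42378483] [  7.33489165 182.78612674 135.81460625]
[[ -1.66662686 183.5924039  165.34701531]] [590.01125182  70.14625783 165.34701531]
```

>>> {"fn": "drive_tool", "kwargs": {
  "commands": [
    [[0,0,0,0,0,-12,-0.2],[0,0,0,0,0,-30,-0.2],[0,0,0,0,0,-43,-0.2],[0,0,0,0,0,-47,-0.2],[0,0,0,0,0,-47,1],[0,0,0,0,0,-47,1],[0,0,0,0,0,-47,1],[0,0,0,0,0,-47,1],[0,0,0,0,0,-47,1],[0,0,0,0,0,-47,1]]
  ],
  "force": 15
}}

```text
time: 3.95
tool_pos: [591.5, 69.7, 120.9]
tcp_rot: [3.141, -0.077, 0.001]
force: [-0.4, -0.9, 0.6]
gripper_width: 10.1
```

Bar is gripped (10 mm). Push it shut.

>>> {"fn": "drive_tool", "kwargs": {
  "commands": [
    [[0,0,0,0,3,0,1],[0,0,0,0.5,8,0,1],[0,0,0,0.7,13,0,1],[0,0,0,0.9,18,0,1],[0,0,0,1,20,0,1],[0,0,0,1,22,0,1],[0,0,0,1,22,0,1],[0,0,0,1,22,0,1],[0,0,0,1,22,0,1],[0,0,0,1,22,0,1]]
  ]
}}

```text
time: 4.95
tool_pos: [592.4, 87.1, 120.8]
tcp_rot: [3.135, -0.082, -0.001]
force: [-2.7, -12.0, 8.0]
gripper_width: 9.8
```

>>> {"fn": "drive_tool", "kwargs": {
  "commands": [
    [[0,0,0,0,-4,0,0.2],[0,0,0,0,-4,0,0.2],[0,0,0,0,-4,15,0.2],[0,0,0,0,-4,35,0.2],[0,0,0,-2,-30,45,0.2],[0,0,0,-4,-75,48,0.2],[0,0,0,-6,-120,48,0.2],[0,0,0,-8,-165,48,0.2],[0,0,0,-10,-210,48,0],[0,0,0,-12,-255,48,0]]
  ]
}}

```text
time: 5.95
tool_pos: [580.8, -163.9, 170.0]
tcp_rot: [-3.14, 0.075, -0.003]
force: [1.2, 0.7, -0.3]
gripper_width: 43.2
```

>>> {"fn": "drive_tool", "kwargs": {
  "commands": [
    [[0,0,0,-2,-45,0,0],[0,0,0,-4,-90,0,0],[0,0,0,-6,-120,0,0],[0,0,0,-7,-135,0,0],[0,0,0,-7,-138,0,0],[0,0,0,-7,-138,0,0],[0,0,0,-7,-138,0,0],[0,0,0,-7,-138,-10,0],[0,0,0,-7,-138,-20,0],[0,0,0,-7,-138,-20,0]]
  ]
}}

```text
time: 6.95
tool_pos: [572.2, -300.0, 146.4]
tcp_rot: [-3.139, 0.075, 0.005]
force: [-1.3, -1.1, -0.0]
gripper_width: 44.1
```

Run:
```python
from h import *
p=grab_frame('wrist');save(p,'w2');
s=env.state();print(toC(s['tool_pos'][None]),s['tool_pos'],s['tcp_rot'],s['gripper_width'],s['force'])
P,k=pts(p,np.argwhere(np.ones((420,560),bool)),True)
for nm,a,b in [('L',150,130),('R',-230,120)]:
    C=toC(P);q=C[k&(abs(C[:,0])<45)&(C[:,1]>a)&(C[:,1]<a+80)&(C[:,2]>b)&(C[:,2]<b+12)]
    print(nm,len(q),q.mean(0) if len(q) else 0, q.min(0) if len(q) else 0,q.max(0) if len(q) else 0)
```

```text
[[  -0.57361648 -187.40971593  147.2180374 ]] [ 572.56051847 -300.44683371  147.2180374 ] [-3.13958908  0.07605168  0.00374653] 43.707440407802984 [-0.1340789  -0.50194273  0.21506949]
L 0 0 0 0
R 1987 [   7.38268256 -191.05006714  125.81966554] [ -36.01983025 -196.25650813  120.46417418] [  43.58386657 -186.39512914  128.94104951]
```

View pics/w2.png

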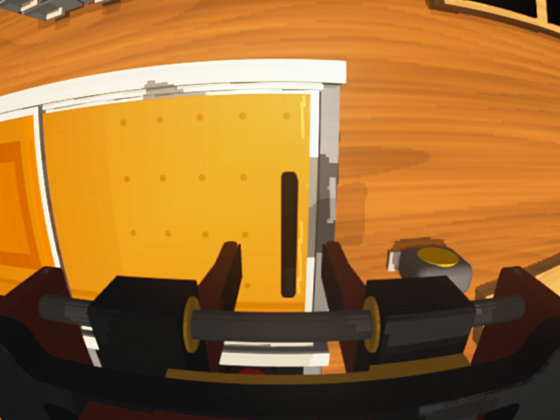

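>>> {"fn": "drive_tool", "kwargs": {
  "commands": [
    [[0,0,0,0,-2,-12,0],[0,0,0,0,-2,-26,0],[0,0,0,0,-2,-35,0],[0,0,0,0,-2,-38,0],[0,0,0,0,-2,-38,1],[0,0,0,0,-2,-38,1],[0,0,0,0,-2,-38,1],[0,0,0,0,-2,-38,1],[0,0,0,0,3,-38,1],[0,0,0,0.7,12,-38,1]]
  ]
}}

```text
time: 8.0
tool_pos: [574.1, -290.5, 111.2]
tcp_rot: [3.139, -0.08, 0.002]
force: [-0.5, -1.6, 1.6]
gripper_width: 9.9
```

>>> {"fn": "drive_tool", "kwargs": {
  "commands": [
    [[0,0,0,0.8,16,0,1],[0,0,0,1.7,34,0,1],[0,0,0,2.6,52,0,1],[0,0,0,3.5,70,0,1],[0,0,0,4.4,88,0,1],[0,0,0,5.3,106,0,1],[0,0,0,6.1,122,0,1],[0,0,0,6.7,134,0,1],[0,0,0,6.9,137,0,1],[0,0,0,6.9,137,0,1]]
  ]
}}

```text
time: 9.0
tool_pos: [581.0, -156.6, 111.1]
tcp_rot: [3.135, -0.081, 0.002]
force: [0.6, -12.1, 5.4]
gripper_width: 10.1
```

>>> {"fn": "drive_tool", "kwargs": {
  "commands": [
    [[0,0,0,0,-4,0,0.5],[0,0,0,0,-4,0,0.5],[0,0,0,0,-4,10,0.5],[0,0,0,0,-4,35,0.5],[0,0,0,0,-4,70,0.5],[0,0,0,-5,10,100,0],[0,0,0,-20,45,110,-0.5],[0,0,0,-35,85,110,-0.5],[0,0,0,-52,125,110,-0.5],[0,0,0,-70,166,110,-0.5]]
  ]
}}

```text
time: 10.0
tool_pos: [509.8, 16.2, 221.3]
tcp_rot: [-3.14, 0.076, -0.001]
force: [0.6, 0.4, 0.3]
gripper_width: 58.2
```

>>> {"fn": "drive_tool", "kwargs": {
  "commands": [
    [[0,0,0,-17,41,0,-0.5],[0,0,0,-34,82,0,-0.5],[0,0,0,-51,123,0,-0.5],[0,0,0,-68,164,0,-0.5],[0,0,0,-85,205,0,-0.5],[0,0,0,-100,245,0,-0.5],[0,0,0,-110,270,0,-0.5],[0,0,0,-115,280,0,-0.5],[0,0,0,-115,280,0,-0.5],[0,0,0,-115,280,0,-0.5]]
  ]
}}

```text
time: 11.0
tool_pos: [396.3, 292.4, 220.5]
tcp_rot: [3.14, -0.079, -0.0]
force: [-0.2, 0.1, 0.9]
gripper_width: 66.2
```

Run:
```python
from h import *
p=grab_frame('wrist');save(p,'w3')
q=grab_frame('top');save(q,'t3')
s=env.state();print(s['tool_pos'],s['tcp_rot'],s['gripper_width'],s['force'])
for l in ['block1','knob1']:
    for d in trace(p,l)[:6]:
        P=cloud(p,d['mask'],True);print(l,round(d['conf'],2),np.round(d['at']),len(P),np.median(P,0).round(),P.min(0).round(),P.max(0).round())
```

```text
[396.74130961 291.90991121 220.52287219] [ 3.13953110e+00 -8.15950631e-02 -1.03452837e-05] 65.82628279833368 [ 0.31205038  0.22933217 -0.18017508]
block1 0.74 [185. 260.] 917 [408. 314.  24.] [386. 296.   2.] [424. 336.  46.]
block1 0.67 [201. 222.] 1001 [389. 358.  24.] [356. 341.  -1.] [406. 388.  46.]
block1 0.6 [121. 290.] 905 [468. 280.  25.] [449. 260.  -2.] [486. 297.  46.]
knob1 0.77 [184. 260.] 387 [406. 316.  43.] [393. 305.  22.] [417. 328.  46.]
knob1 0.74 [205. 220.] 370 [386. 361.  43.] [368. 350.   0.] [397. 383.  46.]
```

View pics/w3.png

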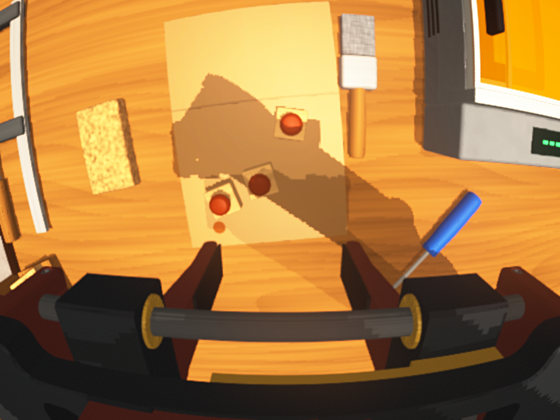

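View pics/t3.png

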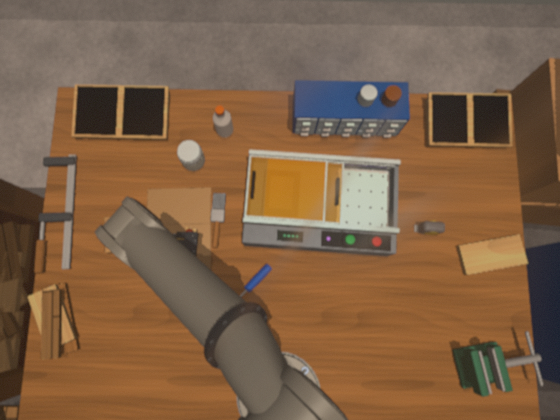

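```bash
cat >> h.py <<'E'
def blocks(p,fish=True,nm=''):
    out=[]
    P,k=pts(p,np.argwhere(np.ones((420,560),bool)),fish)
    for d in trace(p,'block1')+trace(p,'knob1'):
        if d['conf']<0.3: continue
        C=cloud(p,d['mask'],fish)
        c=np.median(C[C[:,2]>18],0) if (C[:,2]>18).sum()>10 else None
        if c is None or any(np.hypot(*(o['c']-c[:2]))<25 for o in out): continue
        for it in range(3):
            near=k&(np.hypot(P[:,0]-c[0],P[:,1]-c[1])<27)
            kn=P[near&(P[:,2]>34)&(P[:,2]<60)]
            if len(kn)>10: c=np.r_[(kn[:,:2].min(0)+kn[:,:2].max(0))/2,45]
        near=k&(np.hypot(P[:,0]-c[0],P[:,1]-c[1])<26)
        tf=P[near&(P[:,2]>18)&(P[:,2]<60)]
        r=cv2.minAreaRect(tf[:,:2].astype(np.float32))
        out.append(dict(c=c[:2],rect=r))
        print(nm,'knob',c[:2].round(1),'rect',np.round(r[0],1),np.round(r[1],1),round(r[2],1),round(d['conf'],2))
    return out
E
python3 - <<'E'
from h import *
p=grab_frame('wrist');blocks(p)
im=p['pixels'];cv2.imwrite('pics/w3z.png',cv2.resize(im[80:260,160:360],None,fx=3.5,fy=3.5,interpolation=cv2.INTER_CUBIC)[:600])
E
```

```text
knob [467.7 278.6] rect [467.3 279. ] [33.8 33.3] 79.7 0.88
 knob [404.4 316. ] rect [404.6 316. ] [34.4 34.3] 14.0 0.84
 knob [384.7 361.5] rect [384.5 361.7] [34.3 34. ] 19.9 0.58
```

View pics/w3z.png

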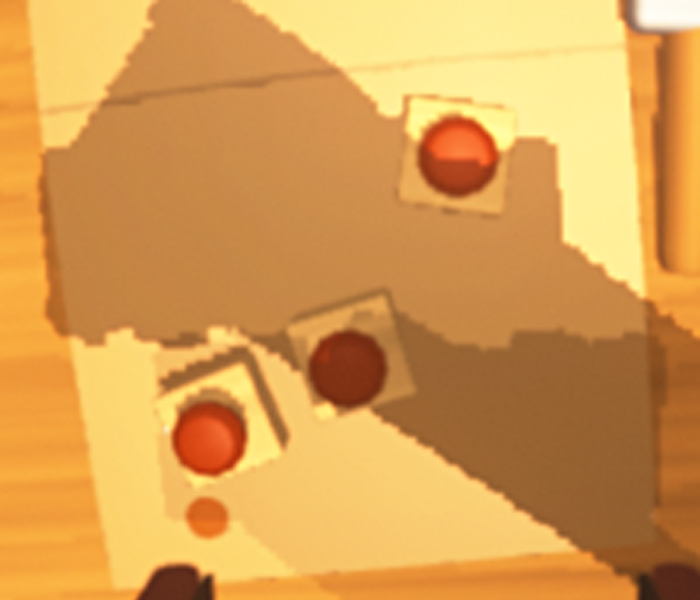

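Run:
```python
from h import *
s=env.state();print(s['joint_positions'],s['time'])
O[1]=-114.6
for y in (-180,-137,-95): print(toW(0,y))
```

```text
[-0.26023702  0.22850372 -0.57454603  1.95196027  0.14690203  1.00188912
 -2.5237504 ] 11.35
[ 573.50374953 -294.37504687]
[ 575.65285381 -251.42878567]
[ 577.75197892 -209.48127474]
```

>>> {"fn": "drive_tool", "kwargs": {
  "commands": [
    [[0,0,0.145,8,-2,-10,-0.23],[0,0,0.29,16,-4,-20,-0.23],[0,0,0.435,24,-6,-30,-0.23],[0,0,0.58,32,-8,-40,-0.23],[0,0,0.725,40,-10,-50,-0.23],[0,0,0.87,48,-12,-60,-0.23],[0,0,1.015,56,-14,-70,-0.23],[0,0,1.16,64,-14,-80,-0.23],[0,0,1.305,70,-14,-95,-0.23],[0,0,1.441,71.5,-14,-110,-0.23]]
  ]
}}

```text
time: 12.35
tool_pos: [468.6, 279.3, 110.2]
tcp_rot: [2.407, 2.019, 0.001]
force: [-0.8, -0.5, 0.1]
gripper_width: 54.1
```

Run:
```python
from h import *
p=grab_frame('wrist');save(p,'w4');blocks(p)
s=env.state();print(s['tool_pos'],s['tcp_rot'],s['gripper_width'],s['joint_positions'])
R=cv2.Rodrigues(s['tcp_rot'])[0];print(np.degrees(np.arctan2(R[1,1],R[0,1])))
```

```text
knob [384.3 362.1] rect [384.3 362.1] [34.3 33.9] 18.8 0.91
 knob [404.3 316.6] rect [404.3 316.5] [34.7 33.9] 14.3 0.82
 knob [676.2 289.9] rect [673.5 290.4] [51.8 13.4] 79.5 0.64
 knob [467.6 279.5] rect [467.5 279.5] [34.8 33.5] 80.9 0.62
[467.01663295 278.98666232 109.86854934] [-2.41398859 -2.00904339  0.00326739] 54.04629395564673 [-0.06439828  0.51247716 -0.7518657   1.9300902   0.44978984  0.87567174
 -1.23140694]
-10.462179979084429
```

View pics/w4.png

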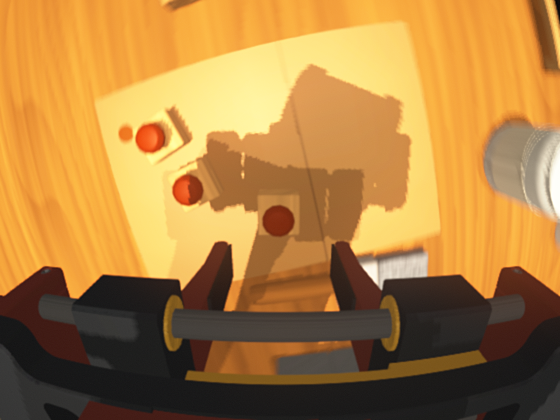

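>>> {"fn": "drive_tool", "kwargs": {
  "commands": [
    [[0,0,0,0,0,-25,-0.23],[0,0,0,0,0,-55,-0.23],[0,0,0,0,0,-85,-0.23],[0,0,0,0,0,-100,-0.23],[0,0,0,0,0,-105,-0.23],[0,0,0,0,0,-105,0.6],[0,0,0,0,0,-105,0.6],[0,0,0,0,0,-105,0.6],[0,0,0,0,0,-105,0.6],[0,0,0,0,0,-105,0.6]]
  ],
  "force": 15
}}

```text
time: 13.5
tool_pos: [468.2, 280.3, 6.9]
tcp_rot: [2.411, 2.013, 0.003]
force: [-1.1, -0.2, 7.1]
gripper_width: 33.9
```

>>> {"fn": "drive_tool", "kwargs": {
  "commands": [
    [[0,0,0,0,0,10,0.6],[0,0,0,0,0,40,0.6],[0,0,0,0,0,80,0.6],[0,0,0,0,0,125,0.6],[0,0,0.02,4,-20,165,0.6],[0,0,0.04,11,-60,185,0.6],[0,0,0.06,18,-100,195,0.6],[0,0,0.08,26,-144,200,0.6],[0,0,0.1,34,-188,200,0.6],[0,0,0.12,42,-232,200,0.6]]
  ]
}}

```text
time: 14.5
tool_pos: [509.4, 45.9, 206.7]
tcp_rot: [2.284, 2.155, 0.001]
force: [0.8, 1.1, -0.6]
gripper_width: 34.0
```

>>> {"fn": "drive_tool", "kwargs": {
  "commands": [
    [[0,0,0,8,-44,0,0.6],[0,0,0.005,16,-88,0,0.6],[0,0,0.01,24,-132,0,0.6],[0,0,0.012,32,-176,0,0.6],[0,0,0.012,40,-220,0,0.6],[0,0,0.012,48,-264,0,0.6],[0,0,0.012,56,-305,0,0.6],[0,0,0.012,62,-330,-10,0.6],[0,0,0.012,64,-342,-40,0.6],[0,0,0.012,64,-342,-60,0.6]]
  ]
}}

```text
time: 15.5
tool_pos: [572.4, -297.3, 144.5]
tcp_rot: [-2.277, -2.164, 0.001]
force: [-1.4, 0.2, -1.1]
gripper_width: 33.3
```

Run:
```python
from h import *
p=grab_frame('wrist');save(p,'w5')
s=env.state();print(s['tool_pos'],s['tcp_rot'],s['gripper_width'],s['joint_positions'],s['force'])
O[1]=-114.6;print(toC(s['tool_pos'][None]))
R=cv2.Rodrigues(s['tcp_rot'])[0];print(np.degrees(np.arctan2(R[1,1],R[0,1])))
```

```text
[ 570.56721376 -295.18826178  141.2491926 ] [-2.27151657 -2.16242669  0.00351403] 33.83983775952107 [ 0.82933178  0.58866823 -0.63350113  1.67302246  0.3956893   1.01760127
  0.01371382] [-0.76970207  0.70804151 -2.72185825]
[[  -2.89222206 -180.95896422  141.2491926 ]]
-2.818444194309577
```

View pics/w5.png

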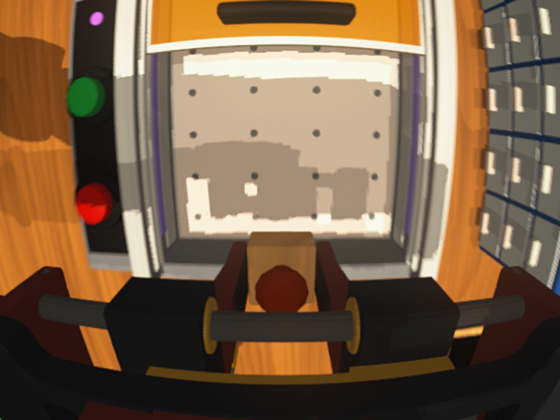

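>>> {"fn": "drive_tool", "kwargs": {
  "commands": [
    [[0,0,0,0,0,-25,0.6],[0,0,0,0,0,-55,0.6],[0,0,0,0,0,-78,0.6],[0,0,0,0,0,-87,0.6],[0,0,0,0,0,-90,0.6],[0,0,0,0,0,-91,0.6],[0,0,0,0,0,-92,0.6],[0,0,0,0,0,-92,0.6],[0,0,0,0,0,-92,0.6],[0,0,0,0,0,-92,0.6]]
  ]
}}

```text
time: 16.55
tool_pos: [573.6, -294.5, 54.1]
tcp_rot: [2.273, 2.168, 0.0]
force: [1.1, 0.5, -0.4]
gripper_width: 34.4
```

>>> {"fn": "drive_tool", "kwargs": {
  "commands": [
    [[0,0,0,0,0,-0.5,0.6],[0,0,0,0,0,-1,0.6],[0,0,0,0,0,-1,0.6],[0,0,0,0,0,-1,0],[0,0,0,0,0,-1,-0.2],[0,0,0,0,0,-1,-0.2],[0,0,0,0,0,10,-0.2],[0,0,0,0,0,40,-0.2],[0,0,0,0,0,80,-0.2],[0,0,0,0,0,125,-0.2]]
  ]
}}

```text
time: 17.55
tool_pos: [572.7, -293.9, 179.8]
tcp_rot: [-2.271, -2.168, 0.001]
force: [1.0, -0.5, 0.2]
gripper_width: 52.9
```

Run:
```python
from h import *
p=grab_frame('wrist');save(p,'w6')
q=grab_frame('top');save(q,'t6');blocks(q,False,'top')
s=env.state();print(s['tool_pos'],s['force'])
cv2.imwrite('pics/t6.png',cv2.resize(q['pixels'][140:300,90:450],None,fx=2.2,fy=2.2,interpolation=cv2.INTER_CUBIC))
```

```text
top knob [ 561.4 -290.1] rect [ 555.9 -285.9] [51.  36.9] 50.8 0.48
top knob [379.2 361.2] rect [379.1 362.2] [34.1 34.6] 19.0 0.44
top knob [398.1 313.3] rect [398.8 316.4] [33.7 33.7] 14.8 0.54
[ 574.13035453 -294.54386772  180.41368558] [ 0.35543832 -0.70023451 -0.02325769]
```

View pics/w6.png

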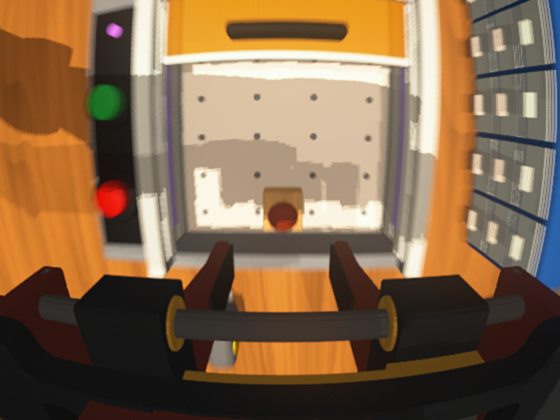

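View pics/t6.png

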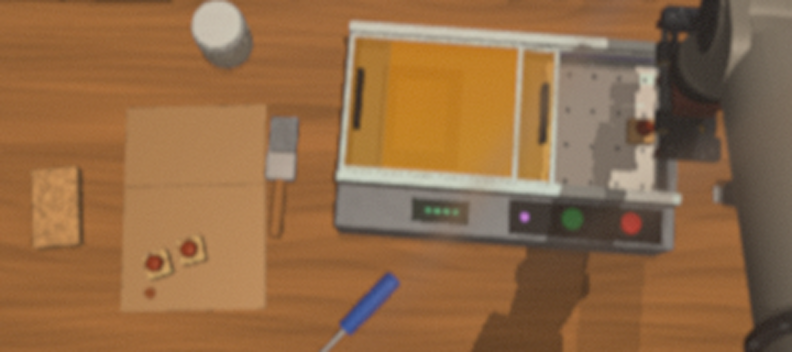

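>>> {"fn": "drive_tool", "kwargs": {
  "commands": [
    [[0,0,0,-6,20,10,-0.23],[0,0,0.02,-17,63,15,-0.23],[0,0,0.05,-29,106,15,-0.23],[0,0,0.08,-41,149,15,-0.23],[0,0,0.11,-53,192,15,-0.23],[0,0,0.14,-65,235,15,-0.23],[0,0,0.17,-77,278,15,-0.23],[0,0,0.2,-89,321,15,-0.23],[0,0,0.23,-101,364,15,-0.23],[0,0,0.26,-113,407,15,-0.23]]
  ]
}}

```text
time: 18.75
tool_pos: [458.7, 113.7, 192.6]
tcp_rot: [-1.971, -2.445, 0.003]
force: [1.5, 0.1, -0.2]
gripper_width: 53.9
```

>>> {"fn": "drive_tool", "kwargs": {
  "commands": [
    [[0,0,0.01,-12,43,0,-0.23],[0,0,0.02,-24,86,0,-0.23],[0,0,0.03,-36,129,0,-0.23],[0,0,0.037,-46,168,-10,-0.23],[0,0,0.037,-53,194,-30,-0.23],[0,0,0.037,-56,203.5,-55,-0.23],[0,0,0.037,-56,203.5,-80,-0.23],[0,0,0.037,-56,203.5,-90,-0.23],[0,0,0.037,-56,203.5,-90,-0.23],[0,0,0.037,-56,203.5,-90,-0.23]]
  ]
}}

```text
time: 19.75
tool_pos: [404.6, 316.0, 104.0]
tcp_rot: [-1.928, -2.48, 0.0]
force: [-0.2, -0.4, 0.3]
gripper_width: 54.1
```

Run:
```python
from h import *
p=grab_frame('wrist');save(p,'w7');blocks(p)
s=env.state();print(s['tool_pos'],s['gripper_width'],s['force'])
R=cv2.Rodrigues(s['tcp_rot'])[0];print(np.degrees(np.arctan2(R[1,1],R[0,1])))
```

```text
knob [384.  362.2] rect [383.9 362.1] [34.6 33.8] 18.4 0.57
 knob [404.  316.9] rect [404.2 316.6] [33.5 34.4] 13.4 0.57
[405.16286343 316.40699147 104.70282913] 54.08798741091731 [-0.04090271 -0.06886785 -0.36364045]
14.277424399548378
```

View pics/w7.png

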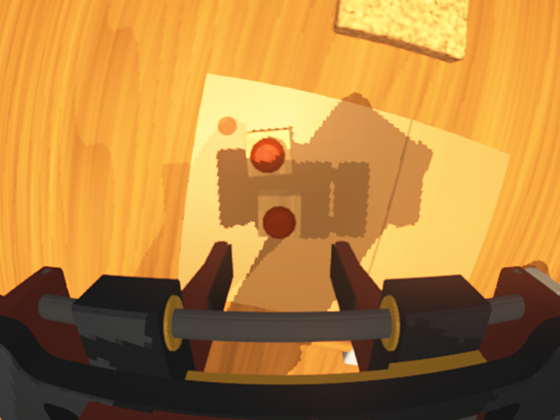

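>>> {"fn": "drive_tool", "kwargs": {
  "commands": [
    [[0,0,0,0,0,-25,-0.23],[0,0,0,0,0,-55,-0.23],[0,0,0,0,0,-80,-0.23],[0,0,0,0,0,-93,-0.23],[0,0,0,0,0,-97,-0.23],[0,0,0,0,0,-97,0.6],[0,0,0,0,0,-97,0.6],[0,0,0,0,0,-97,0.6],[0,0,0,0,0,-97,0.6],[0,0,0,0,0,-97,0.6]]
  ]
}}

```text
time: 20.9
tool_pos: [405.0, 316.7, 7.7]
tcp_rot: [1.927, 2.48, 0.003]
force: [-0.5, -0.7, 6.6]
gripper_width: 33.8
```

>>> {"fn": "drive_tool", "kwargs": {
  "commands": [
    [[0,0,0,0,0,10,0.6],[0,0,0,0,0,40,0.6],[0,0,0,0,0,80,0.6],[0,0,0,0,0,125,0.6],[0,0,-0.02,6,-20,165,0.6],[0,0,-0.05,18,-60,185,0.6],[0,0,-0.08,30,-100,195,0.6],[0,0,-0.11,43,-143,200,0.6],[0,0,-0.14,56,-186,200,0.6],[0,0,-0.17,69,-229,200,0.6]]
  ]
}}

```text
time: 21.9
tool_pos: [473.6, 85.4, 207.7]
tcp_rot: [2.131, 2.306, 0.001]
force: [0.7, -0.2, -0.9]
gripper_width: 33.8
```

>>> {"fn": "drive_tool", "kwargs": {
  "commands": [
    [[0,0,-0.02,13,-43,0,0.6],[0,0,-0.04,26,-86,0,0.6],[0,0,-0.06,39,-129,0,0.6],[0,0,-0.08,52,-172,0,0.6],[0,0,-0.1,65,-215,0,0.6],[0,0,-0.12,78,-258,0,0.6],[0,0,-0.127,91,-301,0,0.6],[0,0,-0.127,99,-327,-10,0.6],[0,0,-0.127,102,-338.5,-40,0.6],[0,0,-0.127,102,-338.5,-60,0.6]]
  ]
}}

```text
time: 22.9
tool_pos: [574.7, -254.2, 145.5]
tcp_rot: [-2.277, -2.164, 0.001]
force: [0.7, 0.2, -1.0]
gripper_width: 33.8
```

Run:
```python
from h import *
p=grab_frame('wrist');save(p,'w8')
s=env.state();print(s['tool_pos'],s['gripper_width'],s['force'])
R=cv2.Rodrigues(s['tcp_rot'])[0];print(np.degrees(np.arctan2(R[1,1],R[0,1])))
```

```text
[ 572.75803884 -252.16202782  142.3436292 ] 33.71744223773825 [ 0.09022201  0.59137283 -2.63606721]
-2.8054652891999647
```

View pics/w8.png

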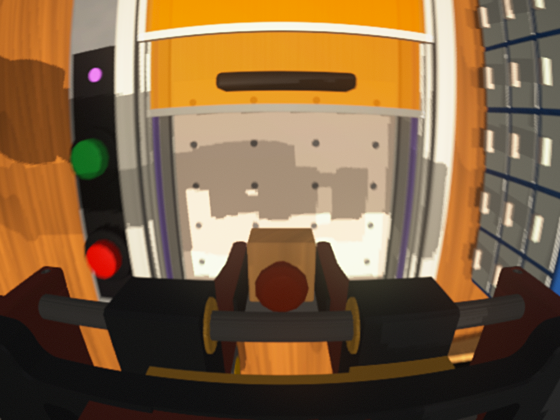

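>>> {"fn": "drive_tool", "kwargs": {
  "commands": [
    [[0,0,0,0,0,-25,0.6],[0,0,0,0,0,-55,0.6],[0,0,0,0,0,-78,0.6],[0,0,0,0,0,-87,0.6],[0,0,0,0,0,-90,0.6],[0,0,0,0,0,-91,0.6],[0,0,0,0,0,-92,0.6],[0,0,0,0,0,-93,0.6],[0,0,0,0,0,-93,0.6],[0,0,0,0,0,-93,0.6]]
  ]
}}

```text
time: 23.95
tool_pos: [576.2, -251.6, 54.7]
tcp_rot: [2.272, 2.167, 0.001]
force: [-0.7, -0.0, 6.9]
gripper_width: 33.6
```

>>> {"fn": "drive_tool", "kwargs": {
  "commands": [
    [[0,0,0,0,0,0,0.6],[0,0,0,0,0,0,0],[0,0,0,0,0,0,-0.2],[0,0,0,0,0,0,-0.2],[0,0,0,0,0,10,-0.2],[0,0,0,0,0,40,-0.2],[0,0,0,0,0,80,-0.2],[0,0,0,0,0,125,-0.2],[0,0,0,-8,25,135,-0.23],[0,0,0.02,-20,65,140,-0.23]]
  ]
}}

```text
time: 24.95
tool_pos: [556.6, -188.4, 196.3]
tcp_rot: [2.253, 2.183, 0.003]
force: [0.7, 1.2, -0.6]
gripper_width: 53.7
```

>>> {"fn": "drive_tool", "kwargs": {
  "commands": [
    [[0,0,0.02,-13,42,0,-0.23],[0,0,0.05,-26,84,0,-0.23],[0,0,0.08,-39,126,0,-0.23],[0,0,0.11,-52,168,0,-0.23],[0,0,0.14,-65,210,0,-0.23],[0,0,0.17,-78,252,0,-0.23],[0,0,0.2,-91,294,0,-0.23],[0,0,0.23,-104,336,0,-0.23],[0,0,0.26,-117,378,0,-0.23],[0,0,0.29,-130,420,0,-0.23]]
  ]
}}

```text
time: 25.95
tool_pos: [424.7, 235.2, 194.4]
tcp_rot: [1.909, 2.494, 0.001]
force: [1.5, 0.1, 0.1]
gripper_width: 53.9
```

>>> {"fn": "drive_tool", "kwargs": {
  "commands": [
    [[0,0,0.03,-13,42,0,-0.23],[0,0,0.06,-26,84,0,-0.23],[0,0,0.071,-37,116,-10,-0.23],[0,0,0.071,-41,128,-30,-0.23],[0,0,0.071,-41.4,128.4,-55,-0.23],[0,0,0.071,-41.4,128.4,-80,-0.23],[0,0,0.071,-41.4,128.4,-90,-0.23],[0,0,0.071,-41.4,128.4,-90,-0.23],[0,0,0.071,-41.4,128.4,-90,-0.23],[0,0,0.071,-41.4,128.4,-90,-0.23]]
  ]
}}

```text
time: 26.95
tool_pos: [384.7, 362.8, 105.0]
tcp_rot: [1.821, 2.559, 0.003]
force: [0.1, -0.7, -0.2]
gripper_width: 53.9
```

Run:
```python
from h import *
p=grab_frame('wrist');save(p,'w9');blocks(p)
q=grab_frame('top')
s=env.state();print(s['tool_pos'],s['gripper_width'],s['force'])
R=cv2.Rodrigues(s['tcp_rot'])[0];print(np.degrees(np.arctan2(R[1,1],R[0,1])))
cv2.imwrite('pics/t9.png',cv2.resize(q['pixels'][140:300,90:450],None,fx=2.2,fy=2.2,interpolation=cv2.INTER_CUBIC))
```

```text
knob [383.9 362.2] rect [383.9 362.5] [34.  34.1] 18.5 0.97
[384.45156561 362.29391424 104.39620647] 54.407725677177936 [-0.25440608 -0.87519207 -0.14762255]
19.114249770886694
```

View pics/w9.png

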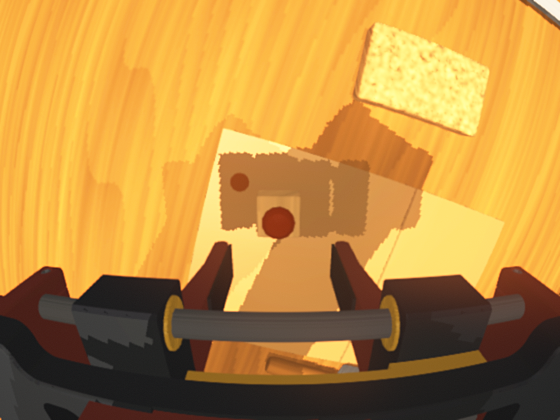

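View pics/t9.png

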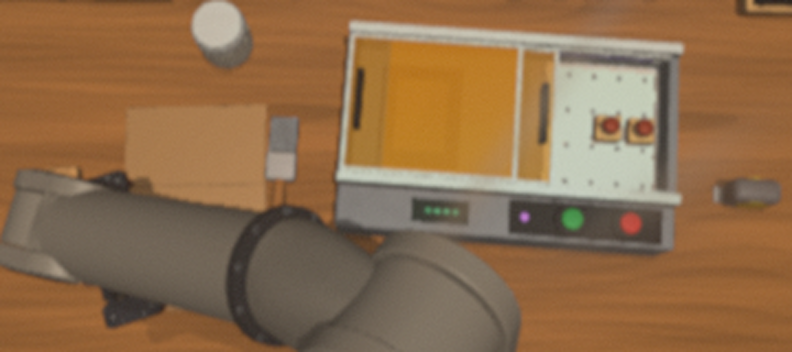

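>>> {"fn": "drive_tool", "kwargs": {
  "commands": [
    [[0,0,0,0,0,-25,-0.23],[0,0,0,0,0,-55,-0.23],[0,0,0,0,0,-80,-0.23],[0,0,0,0,0,-93,-0.23],[0,0,0,0,0,-97,-0.23],[0,0,0,0,0,-97,0.6],[0,0,0,0,0,-97,0.6],[0,0,0,0,0,-97,0.6],[0,0,0,0,0,-97,0.6],[0,0,0,0,0,-97,0.6]]
  ]
}}

```text
time: 28.15
tool_pos: [384.5, 362.7, 7.7]
tcp_rot: [1.821, 2.559, 0.002]
force: [-0.5, -0.8, 6.5]
gripper_width: 33.4
```

>>> {"fn": "drive_tool", "kwargs": {
  "commands": [
    [[0,0,0,0,0,10,0.6],[0,0,0,0,0,40,0.6],[0,0,0,0,0,80,0.6],[0,0,0,0,0,125,0.6],[0,0,-0.02,7,-20,165,0.6],[0,0,-0.06,20,-60,185,0.6],[0,0,-0.1,34,-100,195,0.6],[0,0,-0.14,48,-143,200,0.6],[0,0,-0.18,62,-185,200,0.6],[0,0,-0.22,77,-228,200,0.6]]
  ]
}}

```text
time: 29.15
tool_pos: [461.1, 132.4, 207.6]
tcp_rot: [2.092, 2.342, 0.001]
force: [0.7, 0.2, -0.8]
gripper_width: 33.7
```

>>> {"fn": "drive_tool", "kwargs": {
  "commands": [
    [[0,0,-0.03,15,-43,0,0.6],[0,0,-0.06,30,-86,0,0.6],[0,0,-0.09,44,-129,0,0.6],[0,0,-0.12,58,-172,0,0.6],[0,0,-0.14,73,-215,0,0.6],[0,0,-0.16,88,-258,0,0.6],[0,0,-0.162,102,-300,0,0.6],[0,0,-0.162,112,-328,-10,0.6],[0,0,-0.162,116.8,-342.6,-40,0.6],[0,0,-0.162,116.8,-342.6,-60,0.6]]
  ]
}}

```text
time: 30.15
tool_pos: [577.3, -212.0, 145.4]
tcp_rot: [-2.279, -2.162, 0.001]
force: [-0.2, 0.1, -0.6]
gripper_width: 34.1
```

Run:
```python
from h import *
p=grab_frame('wrist');save(p,'w10')
s=env.state();print(s['tool_pos'],s['gripper_width'],s['force'])
R=cv2.Rodrigues(s['tcp_rot'])[0];print(np.degrees(np.arctan2(R[1,1],R[0,1])))
```

```text
[ 575.21861424 -209.84841969  142.33905606] 34.38767814458179 [-1.1752787   0.84967513 -2.28993518]
-2.89410481818339
```

View pics/w10.png

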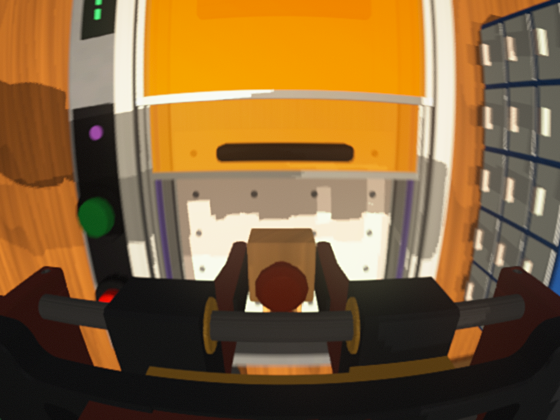

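>>> {"fn": "drive_tool", "kwargs": {
  "commands": [
    [[0,0,0,0,0,-25,0.6],[0,0,0,0,0,-55,0.6],[0,0,0,0,0,-78,0.6],[0,0,0,0,0,-87,0.6],[0,0,0,0,0,-90,0.6],[0,0,0,0,0,-91,0.6],[0,0,0,0,0,-92,0.6],[0,0,0,0,0,-93,0.6],[0,0,0,0,0,-93,0.6],[0,0,0,0,0,-93,0.6]]
  ]
}}

```text
time: 31.2
tool_pos: [578.6, -208.7, 54.7]
tcp_rot: [2.273, 2.166, 0.001]
force: [0.0, 0.5, 6.0]
gripper_width: 34.0
```

>>> {"fn": "drive_tool", "kwargs": {
  "commands": [
    [[0,0,0,0,0,0,0.6],[0,0,0,0,0,0,0],[0,0,0,0,0,0,-0.2],[0,0,0,0,0,0,-0.2],[0,0,0,0,0,10,-0.2],[0,0,0,0,0,40,-0.2],[0,0,0,0,0,80,-0.2],[0,0,0,0,0,125,-0.2],[0,0,0,0,0,125,-0.23],[0,0,0,0,0,125,-0.23]]
  ]
}}

```text
time: 32.2
tool_pos: [578.5, -208.7, 180.3]
tcp_rot: [2.272, 2.166, 0.001]
force: [-0.4, -0.2, 0.2]
gripper_width: 54.0
```

Run:
```python
from h import *
O[1]=-114.6
p=grab_frame('wrist');save(p,'w11')
s=env.state();print(s['tool_pos'],s['gripper_width'],s['force'],toC(s['tool_pos'][None]),s['joint_positions'])
P,k=pts(p,np.argwhere(np.ones((420,560),bool)),True)
C=toC(P);q=C[k&(abs(C[:,0])<45)&(C[:,1]>-80)&(C[:,1]<0)&(C[:,2]>122)&(C[:,2]<135)]
print(len(q),q.mean(0),q.min(0),q.max(0))
b=p['pixels'].astype(int).reshape(-1,3)
g=C[k&(b[:,1]>b[:,2]+30)&(b[:,1]>b[:,0]+25)&(C[:,2]>108)&(C[:,2]<120)];print('g',len(g),g.mean(0),g.min(0),g.max(0))
q=grab_frame('top')
cv2.imwrite('pics/t11.png',cv2.resize(q['pixels'][140:300,90:450],None,fx=2.2,fy=2.2,interpolation=cv2.INTER_CUBIC))
```

```text
[ 577.44907    -208.64430186  178.69890036] 54.05615187164519 [-0.61520365 -0.57434366 -0.65989354] [[ -0.34436158 -94.17921225 178.69890036]] [ 0.75937916  0.51348157 -0.69959019  1.71454416  0.37345345  1.05116319
 -0.11356509]
1811 [  3.17967725 -41.5534136  125.80616126] [-36.01476904 -47.04126593 122.03539526] [ 42.73178245 -36.4683072  128.35653792]
g 857 [-130.1190467   -83.26384442  115.37390931] [-144.9119952   -97.6178782   108.02852422] [-118.28563129  -70.60588817  118.75335912]
```

View pics/w11.png

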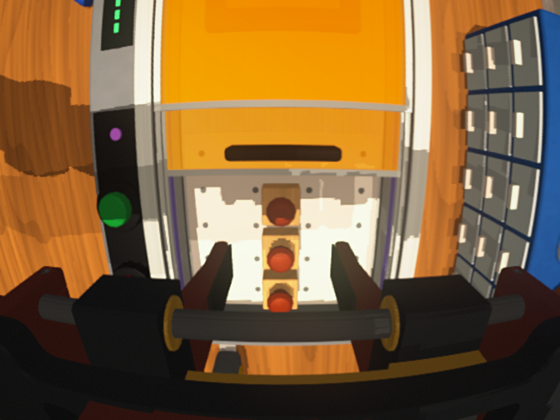

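View pics/t11.png

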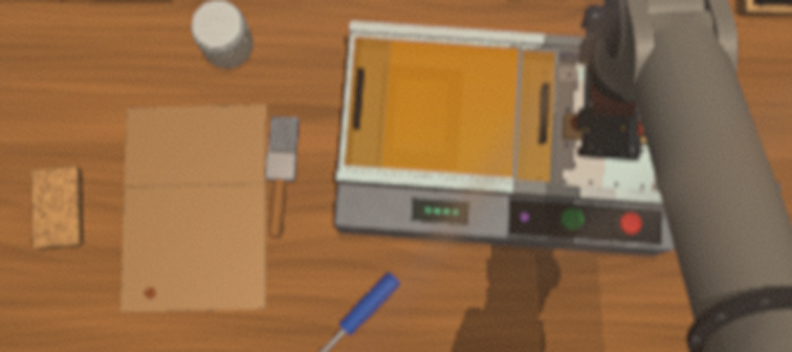

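>>> {"fn": "drive_tool", "kwargs": {
  "commands": [
    [[0,0,-0.145,0,6,0,0],[0,0,-0.29,1,12,0,0.5],[0,0,-0.435,1,18,0,0.5],[0,0,-0.58,1,24,0,0.5],[0,0,-0.725,2,30,0,0.5],[0,0,-0.87,2,36,0,0.5],[0,0,-1.015,2,42,0,0.5],[0,0,-1.16,3,48,0,0.5],[0,0,-1.305,3,52,0,0.5],[0,0,-1.45,3,52,0,0.5]]
  ]
}}

```text
time: 33.3
tool_pos: [579.8, -155.5, 176.8]
tcp_rot: [-3.139, -0.107, 0.005]
force: [0.0, 0.4, -0.1]
gripper_width: 22.0
```

>>> {"fn": "drive_tool", "kwargs": {
  "commands": [
    [[0,0,-0.121,0,0,0,0.5],[0,0,-0.121,0,0,0,0.5],[0,0,-0.121,0,0,-15,0.5],[0,0,-0.121,0,0,-30,0.5],[0,0,-0.121,0,0,-35,0.5],[0,0,-0.121,0,0,-35,0.5],[0,0,-0.121,0,0,-35,0.5],[0,0,-0.121,0,0,-35,0.5],[0,0,-0.121,0,0,-35,0.5],[0,0,-0.121,0,0,-35,0.5]]
  ]
}}

```text
time: 34.3
tool_pos: [581.1, -156.6, 144.1]
tcp_rot: [3.14, -0.076, 0.001]
force: [-1.0, -0.0, 0.1]
gripper_width: 21.7
```

Run:
```python
from h import *
O[1]=-114.6
p=grab_frame('wrist');save(p,'w12')
s=env.state();print(s['tool_pos'],s['gripper_width'],s['force'],toC(s['tool_pos'][None]),s['joint_positions'])
R=cv2.Rodrigues(s['tcp_rot'])[0];print(np.degrees(np.arctan2(R[1,1],R[0,1])))
```

```text
[ 581.03762053 -156.60486727  144.0614193 ] 21.62601307416305 [-0.41059176  0.1429213  -0.33253634] [[  0.63881649 -42.02546064 144.0614193 ]] [ 0.43875976  0.46743533 -0.36631574  1.79055163  0.20452178  0.92010033
 -1.6350556 ]
-92.76112578855846
```

View pics/w12.png

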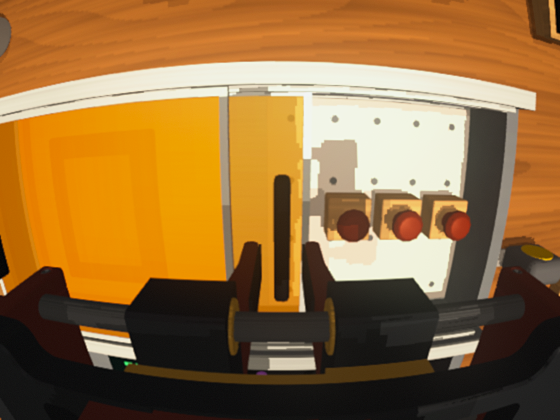

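>>> {"fn": "drive_tool", "kwargs": {
  "commands": [
    [[0,0,0,0,0,-12,0.5],[0,0,0,0,0,-25,0.5],[0,0,0,0,0,-32,0.5],[0,0,0,0,0,-32,0.5],[0,0,0,0,0,-32,1],[0,0,0,0,0,-32,1],[0,0,0,0,0,-32,1],[0,0,0,0,0,-32,1],[0,0,0,0,-4,-32,1],[0,0,0,-0.7,-14,-32,1]]
  ]
}}

```text
time: 35.35
tool_pos: [580.5, -169.0, 111.9]
tcp_rot: [-3.139, 0.072, -0.001]
force: [0.8, 2.2, -0.1]
gripper_width: 9.6
```

>>> {"fn": "drive_tool", "kwargs": {
  "commands": [
    [[0,0,0,-0.8,-16,0,1],[0,0,0,-1.6,-33,0,1],[0,0,0,-2.5,-51,0,1],[0,0,0,-3.5,-70,0,1],[0,0,0,-4.4,-88,0,1],[0,0,0,-5.3,-106,0,1],[0,0,0,-6.2,-124,0,1],[0,0,0,-7,-140,0,1],[0,0,0,-7.4,-149,0,1],[0,0,0,-7.4,-149,0,1]]
  ]
}}

```text
time: 36.35
tool_pos: [572.8, -316.6, 111.8]
tcp_rot: [-3.136, 0.073, 0.002]
force: [-1.7, 10.0, 7.4]
gripper_width: 9.9
```

>>> {"fn": "drive_tool", "kwargs": {
  "commands": [
    [[0,0,0,0,0,0,0.5],[0,0,0,0,0,0,0.5],[0,0,0,0,0,0,0.5],[0,0,0,0,0,15,0.5],[0,0,0,0,0,45,0.5],[0,0,0,-25,25,70,1],[0,0,0,-55,55,70,1],[0,0,0,-85,86,70,1],[0,0,0,-112,113,70,1],[0,0,0,-126,127,70,1]]
  ]
}}

```text
time: 37.35
tool_pos: [444.7, -190.8, 182.7]
tcp_rot: [3.14, -0.073, -0.0]
force: [0.8, -0.3, -0.1]
gripper_width: 0.3
```

Run:
```python
from h import *
O[1]=-114.6
p=grab_frame('wrist');save(p,'w13')
q=grab_frame('top')
r=grab_frame('scene');cv2.imwrite('pics/s13.png',cv2.resize(r['pixels'][120:290,120:340],None,fx=3.4,fy=3.4,interpolation=cv2.INTER_CUBIC))
cv2.imwrite('pics/t13.png',cv2.resize(q['pixels'][140:300,90:450],None,fx=2.2,fy=2.2,interpolation=cv2.INTER_CUBIC))
s=env.state();print(s['tool_pos'],s['gripper_width'],s['force'],toC(s['tool_pos'][None]))
P,k=pts(p,np.argwhere(np.ones((420,560),bool)),True);C=toC(P);
for f,pp in ((True,p),(False,q)):
    P,k=pts(pp,np.argwhere(np.ones((420,560),bool)),f);C=toC(P);
    for nm,a,b in [('L',180,131),('R',-222,121)]:
        z=C[k&(abs(C[:,0])<45)&(C[:,1]>a)&(C[:,1]<a+45)&(C[:,2]>b)&(C[:,2]<b+9)]
        if len(z): print(nm,len(z),z.mean(0),z.min(0),z.max(0))
    b=pp['pixels'].astype(int).reshape(-1,3)
    g=C[k&(b[:,1]>b[:,2]+30)&(b[:,1]>b[:,0]+25)&(C[:,2]>108)&(C[:,2]<120)]
    if len(g): print('g',len(g),g.mean(0),g.min(0),g.max(0))
```

```text
[ 446.69372415 -192.60065281  182.90505594] 0.6881011509066156 [ 0.56679259 -0.09260093  1.33615791] [[-131.73814554  -84.69065715  182.90505594]]
R 1323 [   1.04878036 -200.19635621  125.51458305] [ -37.10427536 -206.69074845  121.00389346] [  41.87680006 -195.60133461  129.17870781]
g 979 [-131.56104565  -84.01079217  116.05222863] [-149.21443433  -96.7276842   108.29064814] [-118.7604351   -71.36231378  118.42218326]
L 91 [ -2.08200884 202.84222691 135.75707259] [-40.26336742 197.97611512 131.70923415] [ 37.86227548 207.96829233 139.79801767]
R 34 [  20.61704372 -199.49262713  125.75575341] [   4.25338309 -204.03818841  121.31690108] [  38.13568846 -194.10490184  129.92305146]
g 410 [-461.1540438  -471.93989293  112.80150134] [-523.01107498 -524.19714233  108.01436329] [-399.10511877 -422.82968055  119.85328937]
```

View pics/w13.png

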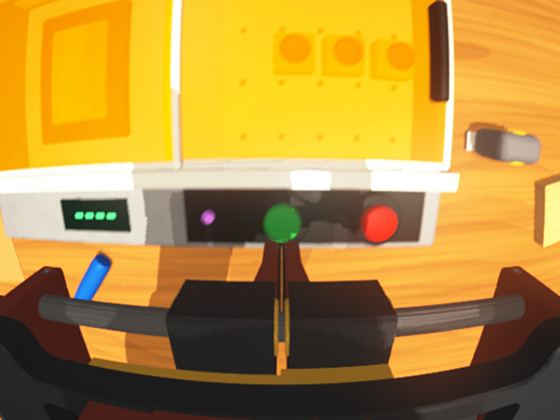

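View pics/t13.png

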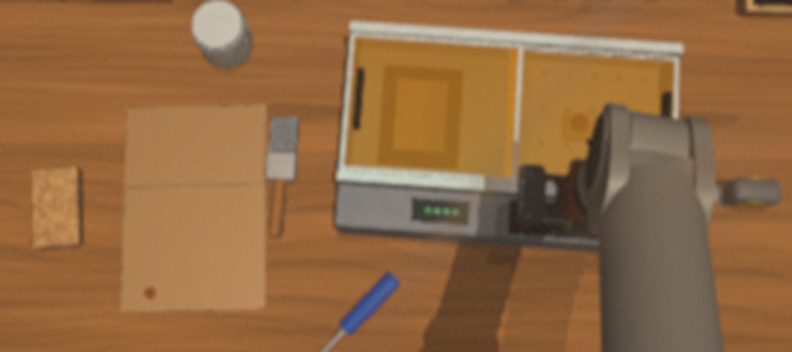

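View pics/s13.png

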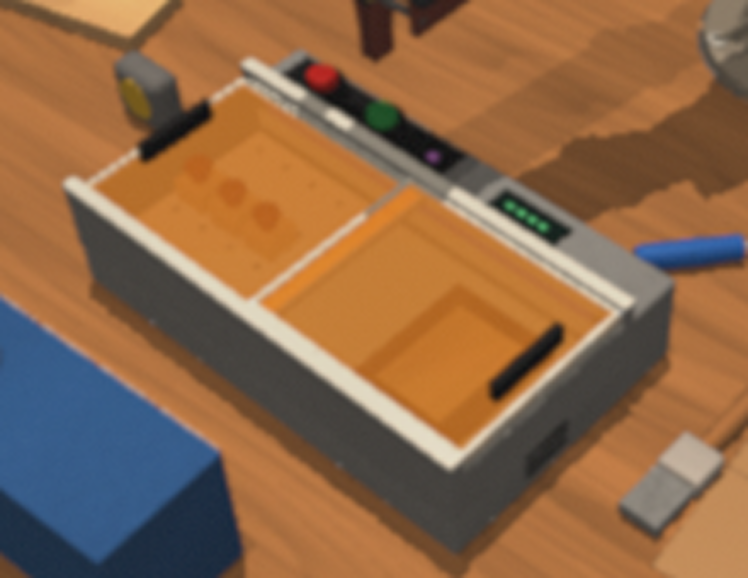

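>>> {"fn": "drive_tool", "kwargs": {
  "commands": [
    [[0,0,0,-1.5,0,-20,1],[0,0,0,-1.5,0,-40,1],[0,0,0,-1.5,0,-55,1],[0,0,0,-1.5,0,-62,1],[0,0,0,-1.5,0,-65,1],[0,0,0,-1.5,0,-66,1],[0,0,0,-1.5,0,-66,1],[0,0,0,-1.5,0,-66,1],[0,0,0,-1.5,0,-66,1],[0,0,0,-1.5,0,-66,1]]
  ]
}}

```text
time: 38.5
tool_pos: [445.8, -192.7, 116.2]
tcp_rot: [3.14, -0.076, 0.002]
force: [0.8, -1.6, 1.8]
gripper_width: 0.5
```

Run:
```python
from h import *
p=grab_frame('wrist');save(p,'w14')
s=env.state();print(s['tool_pos'],s['force'])
```

```text
[ 445.8053902  -192.73536235  116.11946574] [ 1.89685671 -1.8972229   2.96551556]
```

View pics/w14.png

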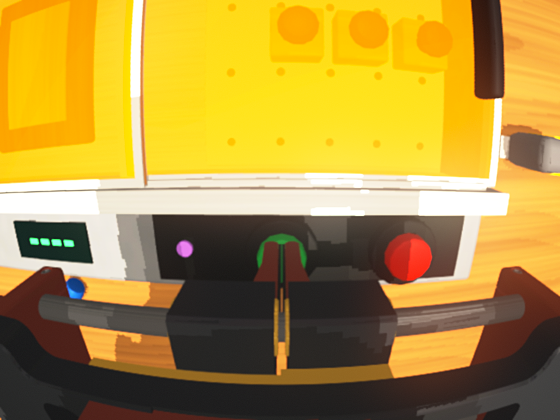

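>>> {"fn": "drive_tool", "kwargs": {
  "commands": [
    [[0,0,0,0,0,-2,1],[0,0,0,0,0,-4,1],[0,0,0,0,0,-6,1],[0,0,0,0,0,-7,1],[0,0,0,0,0,-8,1],[0,0,0,0,0,-9,1],[0,0,0,0,0,-10,1],[0,0,0,0,0,-11,1],[0,0,0,0,0,-11,1],[0,0,0,0,0,-11,1]]
  ]
}}

```text
time: 39.55
tool_pos: [446.3, -192.8, 110.2]
tcp_rot: [3.137, -0.076, 0.002]
force: [-18.4, 5.7, 65.5]
gripper_width: 0.2
```

>>> {"fn": "drive_tool", "kwargs": {
  "commands": [
    [[0,0,0,0,0,3,1],[0,0,0,0,0,6,1],[0,0,0,0,0,9,1],[0,0,0,0,0,14,1],[0,0,0,0,0,25,1],[0,0,0,0,0,45,1],[0,0,0,-20,0,75,1],[0,0,0,-30,-10,95,1],[0,0,0,-30,-40,105,1],[0,0,0,-30,-80,110,1]]
  ]
}}

```text
time: 40.55
tool_pos: [415.4, -271.6, 216.3]
tcp_rot: [-3.141, 0.07, -0.002]
force: [1.5, 0.3, -0.3]
gripper_width: 0.1
```

>>> {"fn": "drive_tool", "kwargs": {
  "commands": [
    [[0,0,0,-10,-45,0,1],[0,0,0,-20,-90,0,1],[0,0,0,-40,-130,0,1],[0,0,0,-70,-165,0,1],[0,0,0,-100,-200,0,1],[0,0,0,-130,-235,0,1],[0,0,0,-150,-260,0,1],[0,0,0,-150,-260,0,1],[0,0,0,-150,-260,0,1],[0,0,0,-150,-260,0,1]]
  ]
}}

```text
time: 41.55
tool_pos: [266.5, -531.0, 214.5]
tcp_rot: [-3.139, 0.072, -0.001]
force: [0.4, -0.3, 0.8]
gripper_width: 0.5
```

Run:
```python
from h import *
q=grab_frame('top')
r=grab_frame('scene');cv2.imwrite('pics/s15.png',cv2.resize(r['pixels'][120:290,120:340],None,fx=3.4,fy=3.4,interpolation=cv2.INTER_CUBIC))
cv2.imwrite('pics/t15.png',cv2.resize(q['pixels'][140:300,90:450],None,fx=2.2,fy=2.2,interpolation=cv2.INTER_CUBIC))
s=env.state();print(s['tool_pos'],s['force'],s['time'])
P,k=pts(q,np.argwhere(np.ones((420,560),bool)));C=toC(P)
for nm,a,b in [('L',180,131),('R',-222,121)]:
    z=C[k&(abs(C[:,0])<45)&(C[:,1]>a)&(C[:,1]<a+45)&(C[:,2]>b)&(C[:,2]<b+9)]
    print(nm,len(z),np.median(z,0),z.min(0),z.max(0))
for nm,y in (('g',-84.7),('r',-160)):
    z=C[k&(np.hypot(C[:,0]+134.8,C[:,1]-y)<9)];print(nm,np.median(z[:,2]))
```

```text
[ 266.67396848 -531.13089638  214.6894297 ] [-0.85660164 -0.56504886 -0.13128422] 41.65
L 88 [ -0.7308676  201.63084756 136.06942677] [-40.35286885 196.69157639 131.43573958] [ 39.09170055 206.70405706 139.84464579]
R 83 [  -6.0788905  -201.26443319  125.42888747] [ -38.7398123  -205.90069849  121.17485304] [  37.80960561 -195.93185003  129.83628581]
g 117.53474473529138
r 116.75703901164138
```

View pics/t15.png

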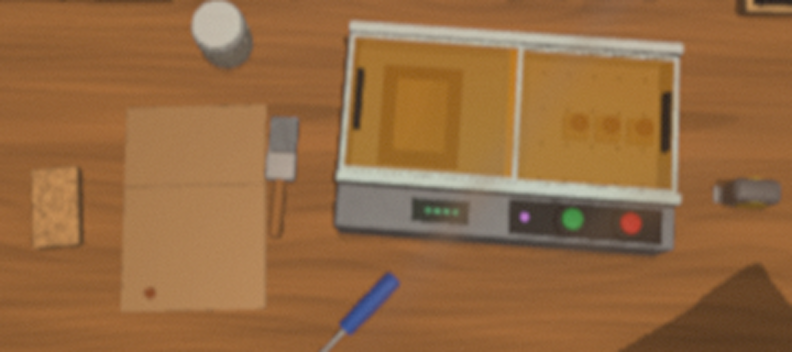

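View pics/s15.png

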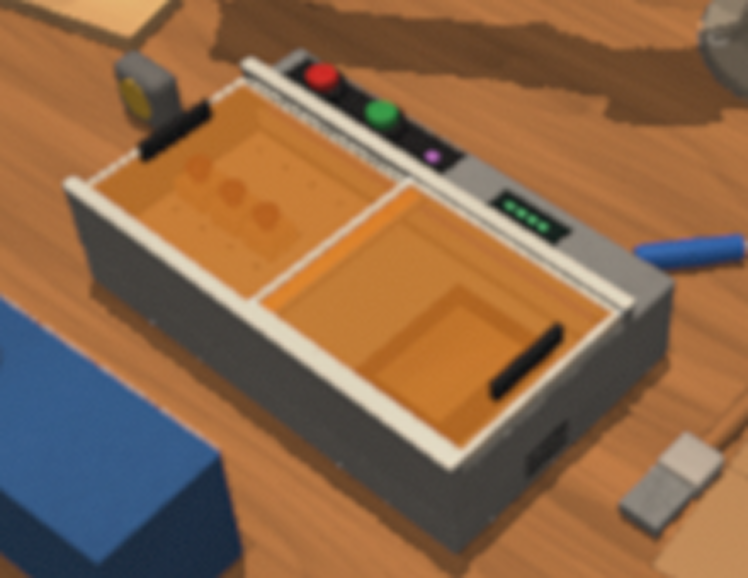

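```bash
python3 -c "
from bench import env
print(env.sign_off())"
```

```text
the job is handed in; nothing more can be done
None
```

The chest is loaded, shut and started, and I handed the job in at about 42 s. No verdict was reported.

I first slid the left lid shut, as it started about 19 mm ajar. I then opened the right lid over the white plate. Three knobs were on the paper, and I set each one upright on the plate, holding it only by its wooden block. One block had been knocked a few centimetres aside early on, so I measured it again before picking it up. I then slid the right lid shut and only after that pressed and released the green button.

**Last checks:**
- **Knobs:** all three stand in a row on the plate and the paper is empty.
- **Lids:** the bars read +201.6 and -201.3 mm, where shut is ±202. Each lid was pushed against its stop with 10–12 N. An earlier wrist-camera reading put the right bar about 2 mm short, but the stop force and the final overhead view point to it being shut.
- **Green button:** it went down about 5.9 mm of its 6 mm travel and is back up, level with the red one to within 1 mm. The press reached 65 N, more than I intended but under the 120 N wrist limit.
- **Other things:** the red button was not pressed. The plaque and the other things on the bench look unmoved in the pictures.
- **Camera disagreement:** the overhead and wrist cameras differed by about 5 mm in x at bench level. I used the wrist camera for picking up the blocks.

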